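# Roll the tin to the stock scanner

### The job

Goods-in check: with your fingertips on the top of the tin that lies on the rubber mat, roll it along the mat until it lies still with the middle of its round end straight in front of the scanner's window, still square to it. Only push on the upper part of the tin (never on its side from behind, never lift it; lifting the finger off and taking another stroke is fine), leave everything else alone, and finish clear of it.

Things in the scene. Friction and masses are not known exactly. Their poses are not given: they have to be found in the camera images.
- tin: full tin lying on its side, steel rims, paper label, 100 mm diameter, 119 mm long, 0.6 to 0.95 kg. Origin at its centre, 54 mm above the table; x is the tin's axis (y, z turn as it rolls). Rolls without slipping: tips pressed lightly (5 N) on its top and moved level carry it half as far as they go. Mat has slight rolling resistance: it stays where left; from 0.05 m/s it stops in 10 to 20 mm
- scanner: fixed stock scanner beside the mat: grey head 70 mm wide on a dark foot, 113 mm high, a thin metal rib over its top marks its middle. Origin under its middle at table height; y points level from its window across the mat, x along the mat the way the tin must roll. Tin belongs at x = 0 of this frame, axis along y, centre about 135 mm out in y; it starts 120 to 220 mm away on the -x side
- scan_window (a point): centre of the scanner's upright black-framed window (glass 30 mm wide, 48 mm high), 30 mm out along the scanner's y axis and 72 mm above the table; same axes as the scanner
- mat: fixed black rubber mat lying on the steel table, 440 mm long (x), 200 mm wide (y), 4 mm thick; origin at the centre of its underside; its x axis is the rolling direction, parallel to the scanner's x axis
- standing_tin: an identical tin standing upright on the table on the scanner's side of the mat, to be left alone; origin at the centre of its underside, 100 mm diameter, 119 mm high
- squeeze_bottle: clear squeeze bottle with a pointed nozzle, 58 mm diameter, 165 mm high, standing beside the mat's long edge opposite the scanner, to be left alone; origin at the centre of its underside
- sauce_bottle: small amber sauce bottle with white cap, 54 mm diameter, 150 mm high, standing on the table opposite the scanner near the mat's far end (in the rolling direction), to be left alone; origin at the centre of its underside
- deli_tub: open white plastic tub, 96 mm diameter at the rim, 85 mm high, on the scanner's side of the mat near the end where the tin starts, to be left alone; origin at the centre of its underside
- ramekin: white ceramic ramekin, 80 mm diameter, 45 mm high, beyond the scanner in the rolling direction, to be left alone; origin at the centre of its underside
- plate: white dinner plate, 260 mm diameter, 22 mm high, at the left of the table, to be left alone; origin at the centre of its underside
- turner: steel kitchen turner lying flat at the right of the table, to be left alone; origin under its middle
Things that resemble listed ones, but are neither listed nor needed, are in the scene too. What is shaped like the tin but purple is not meant. Leave any purple look-alike of the scanner alone.

How it is judged (in metres and radians):
On the way:
1. a finger presses on the upper part of the tin before it has gone anywhere (contact force between the fingers and tin above 0.3 N and height (world z) of the grasp point above 0.085 m and x of tin in the frame of scanner below -0.03 m), for 0.1 s.
At the end, for the whole second after the job is handed in: The tin lies still on its side on the mat, its axis within 15 mm (along the mat) of the middle of the scanner's window, turned no more than 0.2 rad from square to it, its centre 100 to 170 mm out from the scanner's origin; the robot touches nothing (x of tin in the frame of scanner between -0.015 and 0.015 m and y of tin in the frame of scanner between 0.1 and 0.17 m and angle between the x axis of tin and the y axis of scanner, either way round below 0.2 rad and height (world z) of tin between 0.05 and 0.058 m and linear speed of tin below 0.01 m/s and angular speed of tin below 0.2 rad/s).
It fails at once if the tin is lifted off the mat, or tipped up (height (world z) of tin above 0.066 m or angle between tin's own x axis and vertical below 1.35 rad or angle between tin's own x axis and vertical above 1.79 rad).
It fails at once if the tin is pushed low on its side instead of on its upper part (a finger or the arm touches it while the grasp point is lower than 85 mm above the table, so the tips are below about 66 mm) (contact force between any of the fingers, the arm and tin above 0.5 N and height (world z) of the grasp point below 0.085 m).
It fails at once if the tin or the robot knocks the scanner (contact force between scanner and tin above 1 N or contact force between scanner and the arm above 3 N or contact force between scanner and the fingers above 3 N).
It fails at once if a bystander is moved more than 20 mm (the standing tin 30 mm) (distance of standing_tin from where it was at the start of the episode above 0.03 m or distance of any of squeeze_bottle, sauce_bottle, deli_tub, ramekin, plate, turner from where it was at the start of the episode above 0.02 m).
It also fails if it takes over 72 s, if anything falls off the work surface, if the arm or the gripper's body presses on something with over 40 N, if the wrist force passes 120 N, or if a joint passes its speed limit or range.

### The arm

A 6-joint arm with a two-finger parallel gripper is mounted at the origin on the work surface. World frame = base frame: x ahead of the robot, y to its left, z up, the work surface at z = 0. Lengths are in mm, angles in rad, forces in N, time in s.
With the tool pointing down it reaches from about 225 to 725 mm from the base axis. Payload 3.1 kg.
Tool frame: the origin (TCP) lies on the centre line of the jaws, within the pads' length; the fingertips stand 22 mm ahead of it and the grasp point (between the pads) lies 3 mm ahead of it (ctrl.tip_extent is the distance from the TCP to the fingertips, in mm); z points along the fingers, y is the line along which they close (so a half turn about z gives the same grasp; the last joint's range is limited). The gripper opens to 85 mm and grips with 20 to 120 N. Pads are 22 mm wide; open, the fingers measure 114 mm over their backs; the gripper's body (76 mm by 85 mm) begins 54 mm behind the grasp point. The pads swing forward as they close: fully open they stand 13 mm farther back than shut.
Start: joints at [1.196, 0.048, 0.099, 1.622, 0, 1.443], TCP at [128.266, 509.083, 253.312] pointing down, gripper open.
Joint ranges: [-2.91, 2.91], [-0.99, 1.94], [-1.21, 1.42], [-2.12, 2.29], [-1.49, 1.47], [-3.14, 3.14]. Speed limits (rad/s): [2.79, 2.79, 3.14, 3.14, 3.14, 3.14].

### API

Orientations are given as a unit quaternion [x, y, z, w].
In Python, from bench import ctrl gives the robot as it stands.
- The arm moves only by the tool send_rows, never from a script. Its argument "motion" is a list of rows, each an object with "fingers": the gripper command: -1 is fully open, 1 is shut, values between are in proportion; "delta_pos": the shift along the tool's x, y, z in cm, a list of three; "turn": the turn about the tool's z in rad. A call has 1 to 10 rows; each row shifts and turns the commanded pose from where the row before left it, along the tool's axes as they then stand; what a row does not reach is not made up. A row lasts 1/12 s, in which the tool goes at most 41.7 mm and 7.16 degrees, less where a joint would pass 70% of its speed; a pose out of reach is approached as far as the arm can. A call with a gripper value outside its range is refused whole. The fingers move at their own pace and stop on an object; the grip force is fixed at half the most. Time passes only in rows, so rows that do not move let the fingers close. It gives the time, the measured TCP pose, the force, the opening and the grip force at its end, in the units of the state.
- ctrl.get_state(): the state, without advancing time (a new reading comes with each control period).
- ctrl.get_image(name): name is "side" or "top"; returns a dict with "img" (480x640x3 uint8, red, green, blue), "fx", "fy", "cx", "cy" (pixels), "cam_to_world" (4x4, takes a point from camera to world coordinates). Camera axes: x right, y down, z forward; pixel columns grow to the right and rows downward; lengths in mm; the calibration is good to about 2 mm. A picture is of the moment at which its call begins. There is no depth.
- ctrl.hand_in(): hands the job in; it is judged then, once.
The state is a dict: "t": time; "joints": joint angles; "qd": joint speeds; "tau": joint torques, N m; "eef_pos": TCP position; "eef_rot": TCP orientation; "ft_force": force on the tool from outside, world axes, zero at the start; "moment": the same for the moment, N m; "gripper_width": finger opening in mm; "finger_force": force on a finger pad.
Only numpy, scipy, OpenCV 4.12 (cv2) and the standard library are available. Lean on these libraries where they do the work, as an engineer would, in place of code of your own. Each camera call takes 0.05 s, during which the arm holds its last target. There are 200 camera calls.

## Working session

There is one attempt and no reset: what is moved stays moved. The work goes in short steps, Python scripts to look and compute and a tool call to move; the robot and the scene stay as the last step left them, time stands still between calls to the robot, and variables do not carry over. Pictures are saved under pics/ and viewed, at most 10 in all, crops included, and the job is handed in when it is done.

Besides the shell and the picture viewer there is one more tool, called as name(argument=value, ...), one argument or row to a line, values as JSON. send_rows: Moves the arm, as the interface text tells. Its arguments: {"type":"object","properties":{"motion":{"type":"array","items":{"type":"object","properties":{"fingers":{"type":"number"},"delta_pos":{"type":"array","items":{"type":"number"}},"turn":{"type":"number"}}}}},"required":["motion"]}

```bash
mkdir -p pics; cat > h.py <<'E'
import numpy as np, cv2
from bench import ctrl
def grab(n,f=None):
    d=ctrl.get_image(n)
    if f: cv2.imwrite('pics/'+f,cv2.cvtColor(d['img'],cv2.COLOR_RGB2BGR))
    return d
def proj(d,P):
    T=np.linalg.inv(np.array(d['cam_to_world'])); p=T[:3,:3]@np.array(P,float)+T[:3,3]
    return d['fx']*p[0]/p[2]+d['cx'],d['fy']*p[1]/p[2]+d['cy']
def ray(d,u,v,z):
    T=np.array(d['cam_to_world']); r=T[:3,:3]@np.array([(u-d['cx'])/d['fx'],(v-d['cy'])/d['fy'],1.]); o=T[:3,3]
    return o+r*(z-o[2])/r[2]
E
python3 - <<'E'
from h import *
for n in('top','side'):
    d=grab(n,n+'1.png'); print(n,np.array(d['cam_to_world']).round(3).tolist(),d['fx'])
s=ctrl.get_state(); print(s['t'],s['eef_pos'],s['eef_rot'],s['ft_force'],s['gripper_width'],ctrl.tip_extent)
E
```

```text
top [[-0.006, -0.988, 0.156, 353.11], [-1.0, 0.006, 0.003, 49.325], [-0.004, -0.156, -0.988, 1753.583], [0.0, 0.0, 0.0, 1.0]] 520.13144687494
side [[0.786, -0.395, 0.475, -152.757], [-0.617, -0.528, 0.584, -917.522], [0.02, -0.752, -0.659, 1158.148], [0.0, 0.0, 0.0, 1.0]] 489.48144553821186
0.1 [128.0922125  508.6021789  252.23399401] [ 1.23107214e-01  9.92392805e-01 -1.03374745e-03 -2.55680275e-04] [-0.02825978 -0.22991455  0.22893387] 85.54059635418139 22.0
```

View pics/top1.png

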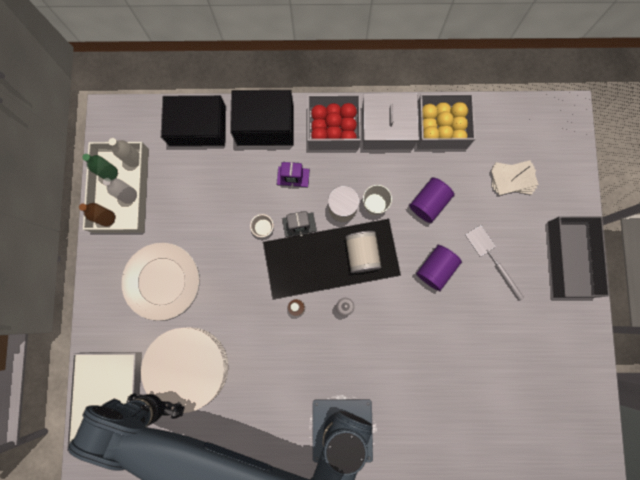

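View pics/side1.png

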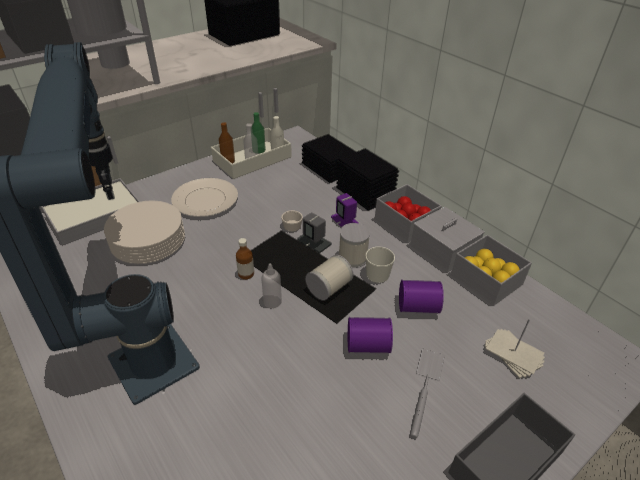

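Top view: the cream tin at (363,252) lies on the black mat (332,258). The grey scanner at (299,222) fits, and its purple look-alike is at (292,175). The purple tins at (432,200) and (439,268) don't fit, and the standing tin is at (343,203). I'll confirm this with a crop and measure.

```bash
python3 - <<'E'
from h import *
a=cv2.imread('pics/top1.png'); 
c=cv2.resize(a[185:325,245:415],None,fx=4.5,fy=4.2,interpolation=cv2.INTER_CUBIC)
c=cv2.resize(a[190:320,245:415],None,fx=4.5,fy=4.5,interpolation=cv2.INTER_CUBIC); cv2.imwrite('pics/crop1.png',c)
b=cv2.imread('pics/side1.png'); c=cv2.resize(b[200:320,230:410],None,fx=4.4,fy=4.4,interpolation=cv2.INTER_CUBIC); cv2.imwrite('pics/crop2.png',c)
d=grab('top'); g=a.max(2)
m=(g<30).astype(np.uint8); m[:200]=0;m[320:]=0;m[:,:255]=0;m[:,410:]=0
n,l,s,_=cv2.connectedComponentsWithStats(m); k=1+s[1:,4].argmax(); print(s[k])
h=cv2.convexHull(cv2.findContours((l==k).astype(np.uint8),0,1)[0][0]); r=cv2.minAreaRect(h); 
C=np.array([ray(d,u,v,4)[:2] for u,v in cv2.boxPoints(r)]); print(C.round(1),C.mean(0))
e=C-np.roll(C,1,0); print(np.hypot(*e.T),np.degrees(np.arctan2(e[:,1],e[:,0])))
t=((g>90)).astype(np.uint8); t[:228]=0;t[278:]=0;t[:,:335]=0;t[:,385:]=0
n,l,s,ce=cv2.connectedComponentsWithStats(t); k=1+s[1:,4].argmax(); 
h=cv2.findContours((l==k).astype(np.uint8),0,1)[0][0]; r=cv2.minAreaRect(h);print(s[k],r,cv2.boxPoints(r).tolist())
print([ray(d,u,v,54).round(1).tolist() for u,v in cv2.boxPoints(r)],ray(d,*r[0],60))
E
```

```text
[343 240  36  37 128]
[[ 559.5   39.4]
 [ 618.1  -12.7]
 [ 513.4 -127.9]
 [ 455.9  -75.7]] [536.73115406 -44.22380105]
[154.88186084  78.32702032 155.66954768  77.58885407] [  48.01293536  -41.64205989 -132.258467    137.78083906]
[ 347  231   34   40 1108] ((362.92193603515625, 250.2427520751953), (38.31841278076172, 29.72718048095703), 81.25383758544922) [[345.31787109375, 233.5664520263672], [374.69940185546875, 229.0462188720703], [380.5260009765625, 266.9190673828125], [351.14447021484375, 271.43927001953125]]
[[630.3, -17.3, 54.0], [644.9, -114.9, 54.0], [518.9, -131.3, 54.0], [504.6, -34.9, 54.0]] [573.53516377 -74.18617908  60.        ]
```

View pics/crop1.png

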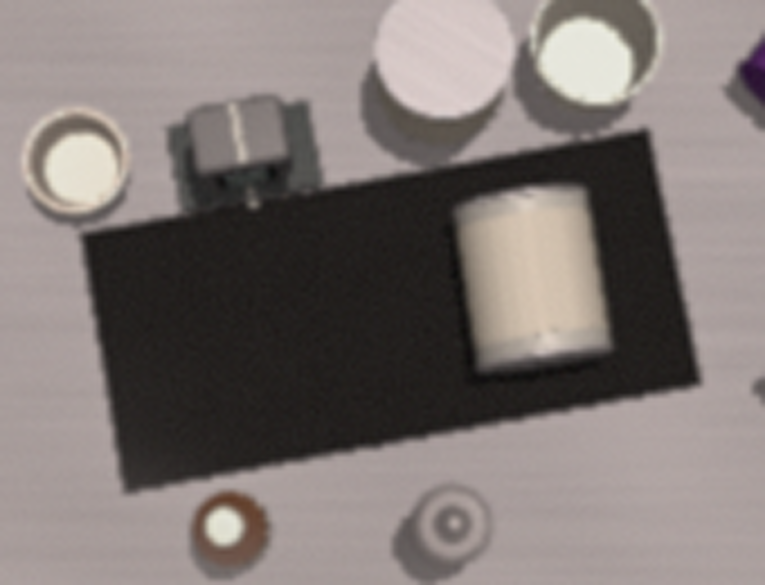

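View pics/crop2.png

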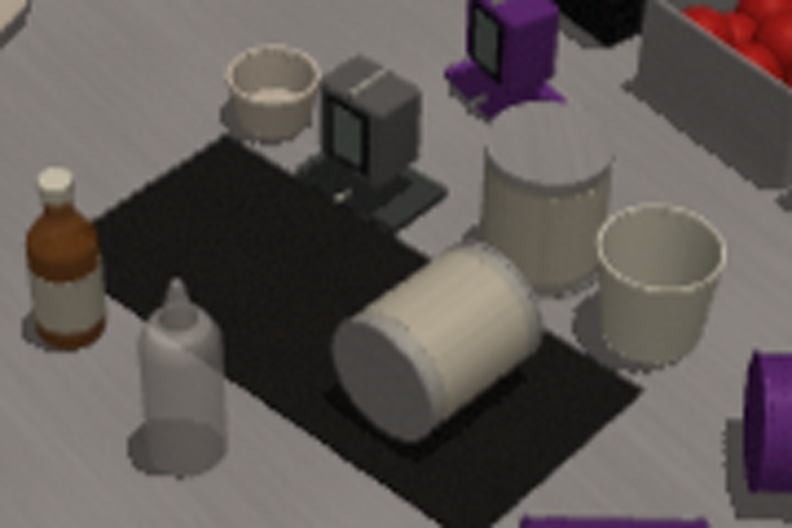

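The crops confirm it. The cream tin spans crop1 (455–610, 185–372). The grey scanner with the light rib from (235,103) to (240,162) stands at the mat's long edge, and its window is at crop2 (347,133). Next I'll work out positions.

```bash
python3 - <<'E'
from h import *
d=grab('top'); s=grab('side')
T=lambda x,y,z:ray(d,(x+.5)/4.5-.5+245,(y+.5)/4.5-.5+190,z)[:2]
S=lambda x,y,z:ray(s,(x+.5)/4.4-.5+230,(y+.5)/4.4-.5+200,z)[:2]
C=np.array([T(*p,4) for p in((82,235),(648,130),(700,383),(126,492))]);e=C-np.roll(C,-1,0)
print('mat',C.round(1),C.mean(0),np.hypot(*e.T),np.degrees(np.arctan2(e[:,1],e[:,0])))
R=np.array([T(235,103,113),T(240,162,113)]);q=R[1]-R[0];print('rib',R.round(1),np.degrees(np.arctan2(q[1],q[0])))
print('rib side',S(388,70,113),S(352,95,113))
print('win side',S(347,133,72),'mark',T(252,198,8), S(343,197,8))
mid=lambda a,b:(a+b)/2
A=mid(T(455,208,54),T(588,185,54));B=mid(T(478,372,54),T(610,352,54));print('tin sil ends',A,B)
q=B-A;print(np.degrees(np.arctan2(q[1],q[0])))
xd=(e[0]/np.hypot(*e[0])-e[2]/0+0 if 0 else e[0]/np.hypot(*e[0])); yd=np.array([xd[1],-xd[0]]); yd=yd if yd@[-1,0]>0 else -yd
# foot corners/top corners head
for n,p in (('standing',T(445,52,119)),('tub',T(597,50,85)),('squeeze',T(455,522,165)),('sauce',T(224,527,150)),('ram',T(76,160,45)),('toptin rim ends far',T(520,188,104)),('near',T(543,352,104))):print(n,p.round(1))
print('xd',xd,'yd',yd)
for n,p in(('rib',R.mean(0)),('win',S(347,133,72)),('mark',T(252,198,8)),('tin',(A+B)/2),('A',A),('B',B)):
  print(n,((p-C.mean(0))@xd).round(1),((p-C.mean(0))@yd).round(1))
E
```

```text
mat [[ 611.8  261.6]
 [ 689.8 -168.1]
 [ 497.  -202.1]
 [ 418.6  226.5]] [554.30806641  29.46488473] [436.65198621 195.73491654 435.64209254 196.37234224] [ 100.2803931     9.99619399  -79.63545629 -169.70808743]
rib [[690.4 140.1]
 [647.5 136.4]] -175.1296391493206
rib side [689.49159448 141.65801257] [647.38970092 133.26150771]
win side [646.28887899 138.10040395] mark [638.68128491 132.87148801] [641.45410146 136.79320178]
tin sil ends [630.98300514 -67.64115377] [508.88520586 -81.93284704]
-173.32383993787064
standing [725.3 -10.3]
tub [ 733.8 -122.4]
squeeze [391.2 -11.5]
sauce [389.1 144.9]
ram [662.  261.7]
toptin rim ends far [629.  -63.2]
near [511.4 -77.5]
xd [-0.17846551  0.98394617] yd [-0.98394617 -0.17846551]
rib 86.6 -132.2
win 90.5 -109.9
mark 86.7 -101.5
tin -105.4 3.2
A -109.2 -58.1
B -101.5 64.6
```

send_rows(
  motion=[
    {"fingers":1,"turn":0.121},
    {"fingers":1,"turn":0.121},
    {"fingers":1,"turn":0.121},
    {"fingers":1,"turn":0.121},
    {"fingers":1,"turn":0.121},
    {"fingers":1,"turn":0.121},
    {"fingers":1,"turn":0.121},
    {"fingers":1,"turn":0.121},
    {"fingers":1,"turn":0.121},
    {"fingers":1,"turn":0.121},
  ],
)

```text
$.motion[0]: bad value
```

send_rows(
  motion=[
    {"fingers":1,"delta_pos":[-3.2,1.85,0]},
    {"fingers":1,"delta_pos":[-3.2,1.85,0]},
    {"fingers":1,"delta_pos":[-3.2,1.85,0]},
    {"fingers":1,"delta_pos":[-3.2,1.85,0]},
    {"fingers":1,"delta_pos":[-3.2,1.85,0]},
    {"fingers":1,"delta_pos":[-3.2,1.85,0]},
    {"fingers":1,"delta_pos":[-3.2,1.85,0]},
    {"fingers":1,"delta_pos":[-3.2,1.85,0]},
    {"fingers":1,"delta_pos":[-3.2,1.85,0]},
    {"fingers":1,"delta_pos":[-3.2,1.85,0]},
  ],
)

```text
$.motion[0]: bad value
```

send_rows(
  motion=[
    {"fingers":1,"delta_pos":[-3.2,1.85,0]},
    {"fingers":1,"delta_pos":[-3.2,1.85,0]},
    {"fingers":1,"delta_pos":[-3.2,1.85,0]},
    {"fingers":1,"delta_pos":[-3.2,1.85,0]},
    {"fingers":1,"delta_pos":[-3.2,1.85,0]},
    {"fingers":1,"delta_pos":[-3.2,1.85,0]},
    {"fingers":1,"delta_pos":[-3.2,1.85,0]},
    {"fingers":1,"delta_pos":[-3.2,1.85,0]},
    {"fingers":1,"delta_pos":[-3.2,1.85,0]},
    {"fingers":1,"delta_pos":[-3.2,1.85,0]},
  ],
)

```text
$.motion[0]: bad value
```

send_rows(
  motion=[
    {"fingers":1,"delta_pos":[0,0,0],"turn":0.121},
    {"fingers":1,"delta_pos":[0,0,0],"turn":0.121},
    {"fingers":1,"delta_pos":[0,0,0],"turn":0.121},
    {"fingers":1,"delta_pos":[0,0,0],"turn":0.121},
    {"fingers":1,"delta_pos":[0,0,0],"turn":0.121},
    {"fingers":1,"delta_pos":[0,0,0],"turn":0.121},
    {"fingers":1,"delta_pos":[0,0,0],"turn":0.121},
    {"fingers":1,"delta_pos":[0,0,0],"turn":0.121},
    {"fingers":1,"delta_pos":[0,0,0],"turn":0.121},
    {"fingers":1,"delta_pos":[0,0,0],"turn":0.121},
  ],
)

```text
t: 1.08
eef_pos: [128.2, 509.0, 253.1]
eef_rot: [0.668, 0.744, -0.0, 0.0]
ft_force: [-0.3, -0.1, 0.0]
gripper_width: 0.0
finger_force: 0.0
```

send_rows(
  motion=[
    {"fingers":1,"delta_pos":[-3.2,1.85,0],"turn":0},
    {"fingers":1,"delta_pos":[-3.2,1.85,0],"turn":0},
    {"fingers":1,"delta_pos":[-3.2,1.85,0],"turn":0},
    {"fingers":1,"delta_pos":[-3.2,1.85,0],"turn":0},
    {"fingers":1,"delta_pos":[-3.2,1.85,0],"turn":0},
    {"fingers":1,"delta_pos":[-3.2,1.85,0],"turn":0},
    {"fingers":1,"delta_pos":[-3.2,1.85,0],"turn":0},
    {"fingers":1,"delta_pos":[-3.2,1.85,0],"turn":0},
    {"fingers":1,"delta_pos":[-3.2,1.85,0],"turn":0},
    {"fingers":1,"delta_pos":[-3.2,1.85,0],"turn":0},
  ],
)

```text
t: 1.92
eef_pos: [349.1, 210.6, 253.4]
eef_rot: [0.666, 0.746, 0.0, 0.0]
ft_force: [0.9, 1.0, -0.6]
gripper_width: -0.2
finger_force: 0.0
```

send_rows(
  motion=[
    {"fingers":1,"delta_pos":[-3.2,1.85,0],"turn":0},
    {"fingers":1,"delta_pos":[-3.2,1.85,0],"turn":0},
    {"fingers":1,"delta_pos":[-3.2,1.85,0],"turn":0},
    {"fingers":1,"delta_pos":[-3.2,1.85,0],"turn":0},
    {"fingers":1,"delta_pos":[-3.2,1.85,0],"turn":0},
    {"fingers":1,"delta_pos":[-3.2,1.85,0],"turn":0},
    {"fingers":1,"delta_pos":[-3.2,1.85,0],"turn":0},
    {"fingers":1,"delta_pos":[-3.2,1.85,0],"turn":0},
    {"fingers":1,"delta_pos":[-3.2,1.85,0],"turn":0},
    {"fingers":1,"delta_pos":[0,0,0],"turn":0},
  ],
)

```text
t: 2.75
eef_pos: [549.5, -60.4, 250.8]
eef_rot: [0.668, 0.744, -0.001, 0.001]
ft_force: [-0.2, -0.9, 0.5]
gripper_width: -0.3
finger_force: 0.0
```

send_rows(
  motion=[
    {"fingers":1,"delta_pos":[-2.75,1.9,0],"turn":0},
    {"fingers":1,"delta_pos":[0,0,2.5],"turn":0},
    {"fingers":1,"delta_pos":[0,0,2.5],"turn":0},
    {"fingers":1,"delta_pos":[0,0,2.5],"turn":0},
    {"fingers":1,"delta_pos":[0,0,2.5],"turn":0},
    {"fingers":1,"delta_pos":[0,0,1.5],"turn":0},
    {"fingers":1,"delta_pos":[0,0,0.5],"turn":0},
    {"fingers":1,"delta_pos":[0,0,0],"turn":0},
    {"fingers":1,"delta_pos":[0,0,0],"turn":0},
  ],
)

```text
t: 3.5
eef_pos: [568.8, -80.0, 134.0]
eef_rot: [0.666, 0.746, 0.0, 0.0]
ft_force: [-0.7, 0.4, 0.5]
gripper_width: 0.2
finger_force: 0.0
```

send_rows(
  motion=[
    {"fingers":1,"delta_pos":[-0.6,0.2,0.3],"turn":0},
    {"fingers":1,"delta_pos":[0,0,0.3],"turn":0},
    {"fingers":1,"delta_pos":[0,0,0],"turn":0},
    {"fingers":1,"delta_pos":[0,0,0],"turn":0},
  ],
)

```text
t: 3.83
eef_pos: [571.7, -86.1, 127.9]
eef_rot: [0.666, 0.746, 0.0, 0.0]
ft_force: [-0.2, -0.3, -0.4]
gripper_width: 0.1
finger_force: 0.0
```

```bash
python3 - <<'E'
from h import *
a=grab('top')['img'][190:320,245:415];b=grab('side')['img'][200:320,230:410]
c=np.zeros((600,800,3),np.uint8)
a=cv2.resize(a,(400,306),interpolation=2);b=cv2.resize(b,(800,533),interpolation=2)
cv2.imwrite('pics/s2.png',b[:,:,::-1])
print(ctrl.get_state()['eef_pos'],ctrl.get_state()['ft_force'])
E
```

```text
[571.55215916 -85.98340921 127.73844431] [-0.20254941 -0.20223309  0.6302093 ]
```

View pics/s2.png

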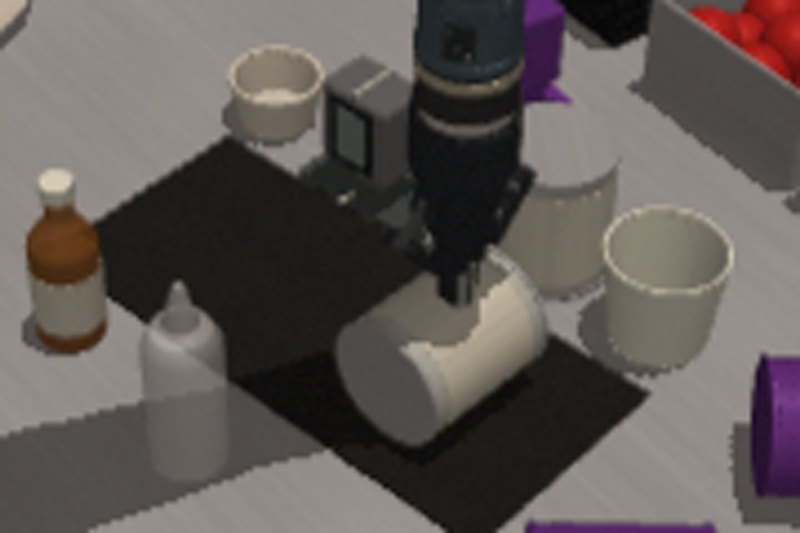

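The picture shows the shut fingertips at about (460,295), just above the middle of the tin's top. Next I'll feel for contact.

send_rows(
  motion=[
    {"fingers":1,"delta_pos":[0,0,0.1],"turn":0},
    {"fingers":1,"delta_pos":[0,0,0.1],"turn":0},
    {"fingers":1,"delta_pos":[0,0,0],"turn":0},
    {"fingers":1,"delta_pos":[0,0,0],"turn":0},
  ],
)

```text
t: 4.27
eef_pos: [571.5, -85.9, 125.8]
eef_rot: [0.666, 0.746, 0.0, 0.0]
ft_force: [0.0, 0.3, 2.0]
gripper_width: -0.0
finger_force: 1.0
```

send_rows(
  motion=[
    {"fingers":1,"delta_pos":[0,0,0.1],"turn":0},
    {"fingers":1,"delta_pos":[0,0,0],"turn":0},
    {"fingers":1,"delta_pos":[0,0,0],"turn":0},
  ],
)

```text
t: 4.52
eef_pos: [571.6, -86.2, 125.6]
eef_rot: [0.666, 0.746, 0.0, 0.001]
ft_force: [-1.3, -0.6, 5.1]
gripper_width: 0.1
finger_force: 2.6
```

send_rows(
  motion=[
    {"fingers":1,"delta_pos":[0.2,0,0],"turn":0},
    {"fingers":1,"delta_pos":[0.3,0,0],"turn":0},
    {"fingers":1,"delta_pos":[0.4,0,0],"turn":0},
    {"fingers":1,"delta_pos":[0.4,0,0],"turn":0},
    {"fingers":1,"delta_pos":[0.4,0,0],"turn":0},
    {"fingers":1,"delta_pos":[0.4,0,0],"turn":0},
    {"fingers":1,"delta_pos":[0.4,0,0],"turn":0},
    {"fingers":1,"delta_pos":[0.4,0,0],"turn":0},
    {"fingers":1,"delta_pos":[0.4,0,0],"turn":0},
    {"fingers":1,"delta_pos":[0.4,0,0],"turn":0},
  ],
)

```text
t: 5.35
eef_pos: [566.6, -49.4, 126.0]
eef_rot: [0.666, 0.746, -0.001, 0.0]
ft_force: [-3.8, -1.5, 7.8]
gripper_width: 0.2
finger_force: 3.9
```

send_rows(
  motion=[
    {"fingers":1,"delta_pos":[0.4,0,0],"turn":0},
    {"fingers":1,"delta_pos":[0.4,0,0.02],"turn":0},
    {"fingers":1,"delta_pos":[0.4,0,0.03],"turn":0},
    {"fingers":1,"delta_pos":[0.3,0,0.03],"turn":0},
    {"fingers":1,"delta_pos":[0.3,0,0.04],"turn":0},
    {"fingers":1,"delta_pos":[0.2,0,0.03],"turn":0},
    {"fingers":1,"delta_pos":[0.1,0,0.01],"turn":0},
    {"fingers":1,"delta_pos":[0,0,0],"turn":0},
    {"fingers":1,"delta_pos":[0,0,0],"turn":0},
  ],
)

```text
t: 6.1
eef_pos: [563.7, -28.2, 124.9]
eef_rot: [0.666, 0.746, -0.001, -0.0]
ft_force: [-5.3, 0.8, 10.4]
gripper_width: 0.3
finger_force: 5.3
```

send_rows(
  motion=[
    {"fingers":1,"delta_pos":[0.0,0,-0.4],"turn":0},
    {"fingers":1,"delta_pos":[0,0,-1.1],"turn":0},
    {"fingers":1,"delta_pos":[0,0,0],"turn":0},
    {"fingers":1,"delta_pos":[0,0,0],"turn":0},
  ],
)

```text
t: 6.43
eef_pos: [565.6, -28.4, 138.6]
eef_rot: [0.666, 0.746, 0.001, 0.001]
ft_force: [0.3, -0.8, -0.2]
gripper_width: -0.1
finger_force: 0.0
```

```bash
python3 - <<'E'
from h import *
a=grab('top')['img'][190:320,245:415]
cv2.imwrite('pics/t3.png',cv2.resize(a,None,fx=4.5,fy=4.5,interpolation=2)[:,:,::-1])
print(ctrl.get_state()['eef_pos'],ctrl.get_state()['ft_force'])
E
```

```text
[565.11874576 -28.29930453 137.93127001] [-0.59896014 -0.17157316 -0.73995568]
```

View pics/t3.png

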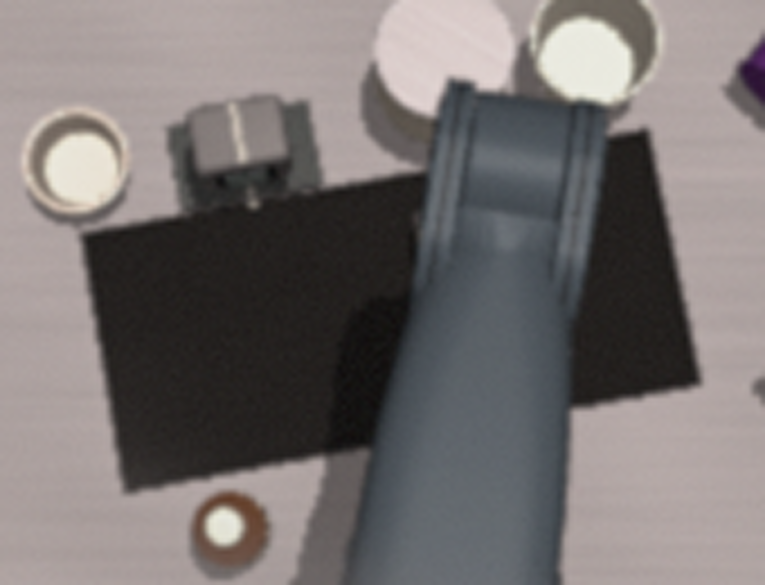

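send_rows(
  motion=[
    {"fingers":1,"delta_pos":[-1.45,-0.1,0],"turn":0},
    {"fingers":1,"delta_pos":[-1.45,-0.1,0],"turn":0},
    {"fingers":1,"delta_pos":[0,0,0.3],"turn":0},
    {"fingers":1,"delta_pos":[0,0,0.4],"turn":0},
    {"fingers":1,"delta_pos":[0,0,0.3],"turn":0},
    {"fingers":1,"delta_pos":[0,0,0.2],"turn":0},
    {"fingers":1,"delta_pos":[0,0,0.1],"turn":0},
    {"fingers":1,"delta_pos":[0,0,0],"turn":0},
    {"fingers":1,"delta_pos":[0,0,0],"turn":0},
  ],
)

```text
t: 7.23
eef_pos: [565.7, -57.1, 125.7]
eef_rot: [0.665, 0.746, -0.0, 0.0]
ft_force: [-2.4, -0.5, 5.6]
gripper_width: 0.1
finger_force: 2.5
```

send_rows(
  motion=[
    {"fingers":1,"delta_pos":[0.2,-0.01,0],"turn":0},
    {"fingers":1,"delta_pos":[0.3,-0.02,0],"turn":0},
    {"fingers":1,"delta_pos":[0.4,-0.026,0],"turn":0},
    {"fingers":1,"delta_pos":[0.4,-0.026,0],"turn":0},
    {"fingers":1,"delta_pos":[0.4,-0.026,0],"turn":0},
    {"fingers":1,"delta_pos":[0.4,-0.026,0],"turn":0},
    {"fingers":1,"delta_pos":[0.4,-0.026,0],"turn":0},
    {"fingers":1,"delta_pos":[0.4,-0.026,0],"turn":0},
    {"fingers":1,"delta_pos":[0.4,-0.026,0],"turn":0},
    {"fingers":1,"delta_pos":[0.4,-0.026,0],"turn":0},
  ],
)

```text
t: 8.07
eef_pos: [560.2, -20.3, 126.0]
eef_rot: [0.665, 0.746, 0.001, 0.001]
ft_force: [0.2, -0.4, 5.0]
gripper_width: -0.2
finger_force: 2.4
```

send_rows(
  motion=[
    {"fingers":1,"delta_pos":[0.4,-0.026,0],"turn":0},
    {"fingers":1,"delta_pos":[0.4,-0.026,0.01],"turn":0},
    {"fingers":1,"delta_pos":[0.4,-0.026,0.02],"turn":0},
    {"fingers":1,"delta_pos":[0.4,-0.026,0.03],"turn":0},
    {"fingers":1,"delta_pos":[0.4,-0.026,0.03],"turn":0},
    {"fingers":1,"delta_pos":[0.3,-0.02,0.04],"turn":0},
    {"fingers":1,"delta_pos":[0.2,-0.01,0.03],"turn":0},
    {"fingers":1,"delta_pos":[0.1,0,0.01],"turn":0},
    {"fingers":1,"delta_pos":[0,0,0],"turn":0},
    {"fingers":1,"delta_pos":[0,0,0],"turn":0},
  ],
)

```text
t: 8.9
eef_pos: [556.4, 5.6, 124.5]
eef_rot: [0.665, 0.747, 0.002, 0.001]
ft_force: [1.4, 0.9, 7.2]
gripper_width: -0.0
finger_force: 2.9
```

send_rows(
  motion=[
    {"fingers":1,"delta_pos":[0,0,-0.4],"turn":0},
    {"fingers":1,"delta_pos":[0,0,-1.1],"turn":0},
    {"fingers":1,"delta_pos":[-1.65,0.11,0],"turn":0},
    {"fingers":1,"delta_pos":[-1.65,0.11,0],"turn":0},
    {"fingers":1,"delta_pos":[0,0,0.3],"turn":0},
    {"fingers":1,"delta_pos":[0,0,0.4],"turn":0},
    {"fingers":1,"delta_pos":[0,0,0.3],"turn":0},
    {"fingers":1,"delta_pos":[0,0,0.2],"turn":0},
    {"fingers":1,"delta_pos":[0,0,0.12],"turn":0},
    {"fingers":1,"delta_pos":[0,0,0],"turn":0},
  ],
)

```text
t: 9.73
eef_pos: [560.2, -27.3, 125.5]
eef_rot: [0.665, 0.747, -0.001, -0.0]
ft_force: [-2.0, -1.6, 4.4]
gripper_width: -0.0
finger_force: 2.0
```

send_rows(
  motion=[
    {"fingers":1,"delta_pos":[0.2,-0.01,0],"turn":0},
    {"fingers":1,"delta_pos":[0.3,-0.02,0],"turn":0},
    {"fingers":1,"delta_pos":[0.4,-0.026,0],"turn":0},
    {"fingers":1,"delta_pos":[0.4,-0.026,0],"turn":0},
    {"fingers":1,"delta_pos":[0.4,-0.026,0],"turn":0},
    {"fingers":1,"delta_pos":[0.4,-0.026,0],"turn":0},
    {"fingers":1,"delta_pos":[0.4,-0.026,0],"turn":0},
    {"fingers":1,"delta_pos":[0.4,-0.026,0],"turn":0},
    {"fingers":1,"delta_pos":[0.4,-0.026,0],"turn":0},
    {"fingers":1,"delta_pos":[0.4,-0.026,0],"turn":0},
  ],
)

```text
t: 10.57
eef_pos: [554.7, 9.6, 126.0]
eef_rot: [0.665, 0.746, 0.001, 0.001]
ft_force: [0.1, 0.6, 5.4]
gripper_width: -0.0
finger_force: 2.6
```

send_rows(
  motion=[
    {"fingers":1,"delta_pos":[0.4,-0.026,0],"turn":0},
    {"fingers":1,"delta_pos":[0.4,-0.026,0.01],"turn":0},
    {"fingers":1,"delta_pos":[0.4,-0.026,0.02],"turn":0},
    {"fingers":1,"delta_pos":[0.4,-0.026,0.03],"turn":0},
    {"fingers":1,"delta_pos":[0.4,-0.026,0.03],"turn":0},
    {"fingers":1,"delta_pos":[0.3,-0.02,0.04],"turn":0},
    {"fingers":1,"delta_pos":[0.2,-0.01,0.03],"turn":0},
    {"fingers":1,"delta_pos":[0.1,0,0.01],"turn":0},
    {"fingers":1,"delta_pos":[0,0,0],"turn":0},
    {"fingers":1,"delta_pos":[0,0,0],"turn":0},
  ],
)

```text
t: 11.4
eef_pos: [551.0, 35.4, 124.8]
eef_rot: [0.665, 0.747, 0.002, 0.001]
ft_force: [0.6, 1.4, 7.1]
gripper_width: -0.1
finger_force: 3.1
```

send_rows(
  motion=[
    {"fingers":1,"delta_pos":[0,0,-0.4],"turn":0},
    {"fingers":1,"delta_pos":[0,0,-1.6],"turn":0},
    {"fingers":1,"delta_pos":[0,0,0],"turn":0},
    {"fingers":1,"delta_pos":[0,0,0],"turn":0},
  ],
)

```text
t: 11.73
eef_pos: [550.2, 34.7, 143.4]
eef_rot: [0.666, 0.746, 0.0, 0.0]
ft_force: [0.1, -0.1, -0.6]
gripper_width: 0.3
finger_force: 0.0
```

```bash
python3 - <<'E'
from h import *
b=grab('side')['img'][200:320,230:410]
cv2.imwrite('pics/s4.png',cv2.resize(b,None,fx=4.4,fy=4.4,interpolation=2)[:,:,::-1])
print(ctrl.get_state()['eef_pos'],ctrl.get_state()['ft_force'])
E
```

```text
[549.62323795  34.66830474 142.61326443] [0.23051272 0.18865227 0.321927  ]
```

View pics/s4.png

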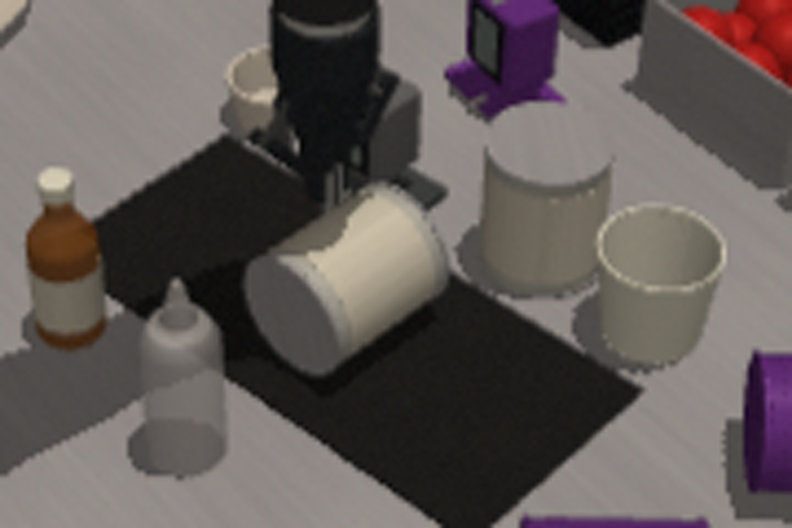

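The side crop shows the tin on the mat, its near-end disc centred at about (300,312). Before the strokes that disc was at about (389,378) in crop2.

```bash
python3 - <<'E'
from h import *
s=grab('side')
S=lambda x,y,z:ray(s,(x+.5)/4.4-.5+230,(y+.5)/4.4-.5+200,z)[:2]
M=np.array([554.3,29.5]);xd=np.array([-.178,.984]);yd=np.array([-.984,-.178])
for p in((389,378),(300,312)):
  q=S(*p,54);print(q,(q-M)@xd,(q-M)@yd)
E
```

```text
[518.06658833 -81.84716677] -103.11606482102124 55.473472770601965
[507.15211226  10.71547326] -10.091650292535947 49.73716729488923
```

send_rows(
  motion=[
    {"fingers":1,"delta_pos":[-1.6,0.11,0],"turn":0},
    {"fingers":1,"delta_pos":[-1.6,0.11,0],"turn":0},
    {"fingers":1,"delta_pos":[0,0,0.5],"turn":0},
    {"fingers":1,"delta_pos":[0,0,0.4],"turn":0},
    {"fingers":1,"delta_pos":[0,0,0.3],"turn":0},
    {"fingers":1,"delta_pos":[0,0,0.3],"turn":0},
    {"fingers":1,"delta_pos":[0,0,0.2],"turn":0},
    {"fingers":1,"delta_pos":[0,0,0.12],"turn":0},
    {"fingers":1,"delta_pos":[0,0,0],"turn":0},
  ],
)

```text
t: 12.58
eef_pos: [555.1, 3.2, 125.5]
eef_rot: [0.665, 0.746, -0.0, -0.0]
ft_force: [-1.5, -0.3, 2.7]
gripper_width: 0.1
finger_force: 1.2
```

send_rows(
  motion=[
    {"fingers":1,"delta_pos":[0.2,-0.01,0],"turn":0},
    {"fingers":1,"delta_pos":[0.3,-0.02,0],"turn":0},
    {"fingers":1,"delta_pos":[0.4,-0.026,0],"turn":0},
    {"fingers":1,"delta_pos":[0.4,-0.026,0],"turn":0},
    {"fingers":1,"delta_pos":[0.4,-0.026,0],"turn":0},
    {"fingers":1,"delta_pos":[0.4,-0.026,0],"turn":0},
    {"fingers":1,"delta_pos":[0.4,-0.026,0],"turn":0},
    {"fingers":1,"delta_pos":[0.4,-0.026,0],"turn":0},
    {"fingers":1,"delta_pos":[0.4,-0.026,0],"turn":0},
    {"fingers":1,"delta_pos":[0.4,-0.026,0],"turn":0},
  ],
)

```text
t: 13.42
eef_pos: [549.7, 40.0, 126.0]
eef_rot: [0.666, 0.746, 0.001, 0.001]
ft_force: [-1.2, -0.5, 5.2]
gripper_width: 0.2
finger_force: 2.5
```

send_rows(
  motion=[
    {"fingers":1,"delta_pos":[0.4,-0.026,0],"turn":0},
    {"fingers":1,"delta_pos":[0.4,-0.026,0.01],"turn":0},
    {"fingers":1,"delta_pos":[0.4,-0.026,0.02],"turn":0},
    {"fingers":1,"delta_pos":[0.4,-0.026,0.03],"turn":0},
    {"fingers":1,"delta_pos":[0.4,-0.026,0.03],"turn":0},
    {"fingers":1,"delta_pos":[0.3,-0.02,0.04],"turn":0},
    {"fingers":1,"delta_pos":[0.2,-0.01,0.03],"turn":0},
    {"fingers":1,"delta_pos":[0.1,0,0.01],"turn":0},
    {"fingers":1,"delta_pos":[0,0,0],"turn":0},
    {"fingers":1,"delta_pos":[0,0,0],"turn":0},
  ],
)

```text
t: 14.25
eef_pos: [545.9, 66.0, 124.9]
eef_rot: [0.665, 0.746, 0.002, 0.001]
ft_force: [-0.0, 0.9, 6.3]
gripper_width: -0.2
finger_force: 3.3
```

send_rows(
  motion=[
    {"fingers":1,"delta_pos":[0,0,-0.4],"turn":0},
    {"fingers":1,"delta_pos":[0,0,-1.1],"turn":0},
    {"fingers":1,"delta_pos":[-1.6,0.11,0],"turn":0},
    {"fingers":1,"delta_pos":[-1.6,0.11,0],"turn":0},
    {"fingers":1,"delta_pos":[0,0,0.3],"turn":0},
    {"fingers":1,"delta_pos":[0,0,0.4],"turn":0},
    {"fingers":1,"delta_pos":[0,0,0.3],"turn":0},
    {"fingers":1,"delta_pos":[0,0,0.2],"turn":0},
    {"fingers":1,"delta_pos":[0,0,0.12],"turn":0},
    {"fingers":1,"delta_pos":[0,0,0],"turn":0},
  ],
)

```text
t: 15.08
eef_pos: [549.7, 33.9, 125.4]
eef_rot: [0.665, 0.746, -0.0, -0.0]
ft_force: [-1.6, -0.7, 2.5]
gripper_width: 0.1
finger_force: 1.3
```

Working as expected, so I'll do two more strokes and then retreat to look.

send_rows(
  motion=[
    {"fingers":1,"delta_pos":[0.2,-0.01,0.02],"turn":0},
    {"fingers":1,"delta_pos":[0.3,-0.02,0],"turn":0},
    {"fingers":1,"delta_pos":[0.4,-0.026,0],"turn":0},
    {"fingers":1,"delta_pos":[0.4,-0.026,0],"turn":0},
    {"fingers":1,"delta_pos":[0.4,-0.026,0],"turn":0},
    {"fingers":1,"delta_pos":[0.4,-0.026,0],"turn":0},
    {"fingers":1,"delta_pos":[0.4,-0.026,0],"turn":0},
    {"fingers":1,"delta_pos":[0.4,-0.026,0],"turn":0},
    {"fingers":1,"delta_pos":[0.4,-0.026,0],"turn":0},
    {"fingers":1,"delta_pos":[0.4,-0.026,0],"turn":0},
  ],
)

```text
t: 15.92
eef_pos: [544.3, 70.7, 126.0]
eef_rot: [0.665, 0.746, 0.001, 0.001]
ft_force: [-0.8, -0.5, 5.9]
gripper_width: 0.1
finger_force: 2.6
```

send_rows(
  motion=[
    {"fingers":1,"delta_pos":[0.4,-0.026,0],"turn":0},
    {"fingers":1,"delta_pos":[0.4,-0.026,0.01],"turn":0},
    {"fingers":1,"delta_pos":[0.4,-0.026,0.02],"turn":0},
    {"fingers":1,"delta_pos":[0.4,-0.026,0.03],"turn":0},
    {"fingers":1,"delta_pos":[0.4,-0.026,0.03],"turn":0},
    {"fingers":1,"delta_pos":[0.3,-0.02,0.04],"turn":0},
    {"fingers":1,"delta_pos":[0.2,-0.01,0.03],"turn":0},
    {"fingers":1,"delta_pos":[0.1,0,0.01],"turn":0},
    {"fingers":1,"delta_pos":[0,0,0],"turn":0},
    {"fingers":1,"delta_pos":[0,0,0],"turn":0},
  ],
)

```text
t: 16.75
eef_pos: [540.5, 96.7, 125.0]
eef_rot: [0.665, 0.747, 0.002, 0.001]
ft_force: [-0.6, 0.6, 6.3]
gripper_width: 0.0
finger_force: 3.3
```

send_rows(
  motion=[
    {"fingers":1,"delta_pos":[0,0,-0.4],"turn":0},
    {"fingers":1,"delta_pos":[0,0,-1.1],"turn":0},
    {"fingers":1,"delta_pos":[-1.6,0.11,0],"turn":0},
    {"fingers":1,"delta_pos":[-1.6,0.11,0],"turn":0},
    {"fingers":1,"delta_pos":[0,0,0.3],"turn":0},
    {"fingers":1,"delta_pos":[0,0,0.4],"turn":0},
    {"fingers":1,"delta_pos":[0,0,0.3],"turn":0},
    {"fingers":1,"delta_pos":[0,0,0.2],"turn":0},
    {"fingers":1,"delta_pos":[0,0,0.12],"turn":0},
    {"fingers":1,"delta_pos":[0,0,0],"turn":0},
  ],
)

```text
t: 17.58
eef_pos: [544.4, 64.5, 125.3]
eef_rot: [0.665, 0.747, -0.0, -0.0]
ft_force: [-2.2, -1.1, 1.6]
gripper_width: -0.0
finger_force: 1.3
```

send_rows(
  motion=[
    {"fingers":1,"delta_pos":[0.2,-0.01,0.02],"turn":0},
    {"fingers":1,"delta_pos":[0.3,-0.02,0],"turn":0},
    {"fingers":1,"delta_pos":[0.4,-0.026,0],"turn":0},
    {"fingers":1,"delta_pos":[0.4,-0.026,0],"turn":0},
    {"fingers":1,"delta_pos":[0.4,-0.026,0],"turn":0},
    {"fingers":1,"delta_pos":[0.4,-0.026,0],"turn":0},
    {"fingers":1,"delta_pos":[0.4,-0.026,0],"turn":0},
    {"fingers":1,"delta_pos":[0.4,-0.026,0],"turn":0},
    {"fingers":1,"delta_pos":[0.4,-0.026,0],"turn":0},
    {"fingers":1,"delta_pos":[0.4,-0.026,0],"turn":0},
  ],
)

```text
t: 18.42
eef_pos: [539.0, 101.4, 126.0]
eef_rot: [0.665, 0.746, 0.001, 0.001]
ft_force: [-1.1, -0.7, 5.4]
gripper_width: 0.1
finger_force: 2.5
```

send_rows(
  motion=[
    {"fingers":1,"delta_pos":[0.4,-0.026,0],"turn":0},
    {"fingers":1,"delta_pos":[0.4,-0.026,0.01],"turn":0},
    {"fingers":1,"delta_pos":[0.4,-0.026,0.02],"turn":0},
    {"fingers":1,"delta_pos":[0.4,-0.026,0.03],"turn":0},
    {"fingers":1,"delta_pos":[0.4,-0.026,0.03],"turn":0},
    {"fingers":1,"delta_pos":[0.3,-0.02,0.04],"turn":0},
    {"fingers":1,"delta_pos":[0.2,-0.01,0.03],"turn":0},
    {"fingers":1,"delta_pos":[0.1,0,0.01],"turn":0},
    {"fingers":1,"delta_pos":[0,0,0],"turn":0},
    {"fingers":1,"delta_pos":[0,0,0],"turn":0},
  ],
)

```text
t: 19.25
eef_pos: [535.2, 127.4, 125.1]
eef_rot: [0.665, 0.747, 0.002, 0.001]
ft_force: [-0.7, 0.0, 6.7]
gripper_width: -0.0
finger_force: 3.6
```

send_rows(
  motion=[
    {"fingers":1,"delta_pos":[0,0,-0.4],"turn":0},
    {"fingers":1,"delta_pos":[0,0,-1.6],"turn":0},
    {"fingers":1,"delta_pos":[0,0,-3],"turn":0},
    {"fingers":1,"delta_pos":[0,0,-3],"turn":0},
    {"fingers":1,"delta_pos":[-3,0,0],"turn":0},
    {"fingers":1,"delta_pos":[-3,0,0],"turn":0},
    {"fingers":1,"delta_pos":[-3,0,0],"turn":0},
    {"fingers":1,"delta_pos":[-3,0,0],"turn":0},
    {"fingers":1,"delta_pos":[-3,0,0],"turn":0},
    {"fingers":1,"delta_pos":[-3,0,0],"turn":0},
  ],
)

```text
t: 20.08
eef_pos: [554.1, -53.5, 202.3]
eef_rot: [0.665, 0.746, -0.0, -0.001]
ft_force: [0.9, -0.3, 0.5]
gripper_width: 0.2
finger_force: 0.0
```

```bash
python3 - <<'E'
from h import *
a=grab('top')['img'][190:320,245:415]
cv2.imwrite('pics/t5.png',cv2.resize(a,None,fx=4.5,fy=4.5,interpolation=2)[:,:,::-1])
print(ctrl.get_state()['eef_pos'],ctrl.get_state()['ft_force'])
E
```

```text
[554.80684936 -59.16503249 201.96783975] [ 1.09723572 -3.46607792 -0.04864553]
```

View pics/t5.png

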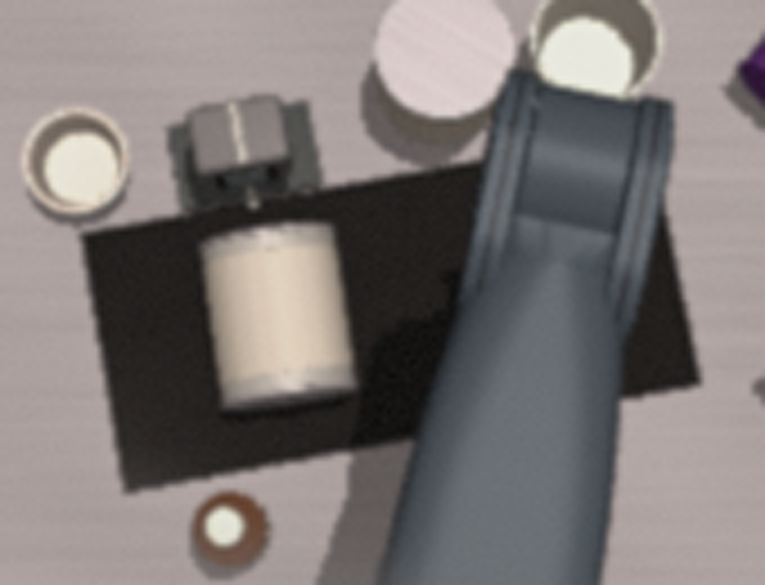

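The top view shows the tin just short of the scanner. Its outline corners are (203,245), (332,225), (222,410) and (356,388).

```bash
python3 - <<'E'
from h import *
d=grab('top');im=d['img']
T=lambda x,y,z:ray(d,(x+.5)/4.5-.5+245,(y+.5)/4.5-.5+190,z)[:2]
M=np.array([554.3,29.5]);xd=np.array([-.178,.984]);yd=np.array([-.984,-.178])
A=(T(203,245,54)+T(332,225,54))/2;B=(T(222,410,54)+T(356,388,54))/2
for q in(A,B,(A+B)/2):print(q,(q-M)@xd,(q-M)@yd)
g=im.max(2)[190:320,245:415]; t=(g>90).astype(np.uint8); t[:47]=0;t[95:]=0;t[:,:35]=0;t[:,85:]=0
n,l,s,ce=cv2.connectedComponentsWithStats(t);k=1+s[1:,4].argmax()
r=cv2.minAreaRect(cv2.findContours((l==k).astype(np.uint8),0,1)[0][0]);print(s[k],r)
q=ray(d,r[0][0]+245,r[0][1]+190,60)[:2];print(q,(q-M)@xd,(q-M)@yd)
E
```

```text
[603.56656187 119.23621858] 79.53099106574106 -64.45134378559503
[483.12768169 103.62483921] 85.60751443910912 56.83933984024281
[543.34712178 111.43052889] 82.5692527524251 -3.806001972676079
[  45   49   34   41 1108] ((61.230003356933594, 68.61000061035156), (38.325191497802734, 29.698484420776367), 81.8698959350586)
[547.10353775 111.8955585 ] 82.35819984854511 -7.585090558807426
```

```bash
python3 -c "
from h import *
s=ctrl.get_state();print(s['t'],s['eef_pos'],abs(np.array(s['qd'])).max(),s['ft_force']);print(ctrl.hand_in())"
```

```text
20.1833 [554.44790279 -56.28908586 201.95974573] 0.05969049327826555 [-1.48999898  0.43980052 -0.48047098]
the job is handed in; nothing more can be done
None
```

I rolled the tin along the mat in six fingertip strokes on its top and handed the job in at about 20 s. By my camera measurement its axis is 4–8 mm short of the scanner window's middle (limit 15 mm) and about 3° off square; the arm was clear of everything. I have not seen the judge's result.

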